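Clear a spring cradle and hold a round flask pressed down in it

TASK

Lift the brass check mass off the blue spring cradle and set it down upright in the white tray, so that the cradle rises to its top; then move the amber round flask from its cork ring into the cradle, upright, and gently press it down until the cradle's black pointer lies in the middle of the red band on the gauge. Finish while still holding the flask pressed down there, as if someone were about to close a retaining clip: do not let go or let it rise. Do not drop the mass or the flask, press on the flask and not on the cradle itself, and leave the other bottles, glassware and tools where they stand.

Things in the scene. Friction and masses are not known exactly. Their poses are not given: they have to be found in the camera images.
- stand: Fixed cradle stand: grey base 110 (x) by 170 (y) by 12 mm; origin at its underside's centre, z up. Steel posts with springs at y = +-70 mm, 107 mm tall, either side of the ring. At x = +62 mm an upright white gauge plate, 34 mm wide, 99 mm high, with a red band on both faces, 59 to 69 mm above the work surface, and a black line at 84 mm (pointer height, unloaded). Place and yaw vary.
- ring_top (a point): Centre of the top of the blue cradle ring (outer diameter 84, inner 60, of 12 mm round bar), on the stand's centre line, 90 mm above the work surface when unloaded, sinking as it is pressed; z up. Its black pointer, 6 mm below the ring's top, runs to the gauge plate. When the flask is seated, the flask's origin lies about 17.5 mm below this point.
- cradle (a joint): How far the ring is pressed down, m: 0 at its top, 0.032 at its bottom stop; the red band is 0.015 to 0.025, its middle 0.020. The spring pushes up with about 2 N at 0 (net of the ring's weight) plus 0.45 N per mm, so about 11 N at the middle of the band, and always rises again when let go. At the start the check mass holds it down some 6 to 12 mm.
- check_mass: Brass check mass, 0.5 to 0.75 kg, standing on the cradle ring at the start; origin at the centre of its underside, z up. From below: spigot 54 mm diameter, 8 mm high (it sits inside the ring), disc 76 mm diameter from 8 to 20 mm, grip cylinder 26 mm diameter from 20 to 56 mm (top). On the cradle its origin lies 8 mm below the ring's top.
- tray_in (a point): Centre of the inner floor of the fixed low white tray, 5 mm above the work surface; inside 120 by 120 mm, walls 5 mm thick, rim 18 mm above the work surface. Place and yaw vary.
- flask: Amber round-bottomed flask with green stopper, 0.15 to 0.3 kg; origin at the lowest point of the ball, z up along the neck. Ball 80 mm diameter (centre 40 mm up), neck 24 mm diameter from about 78 to 128 mm, lip 30 mm diameter to 132 mm, stopper 26 mm diameter to 145 mm. At the start it stands upright in the cork ring, its origin about 4 mm above the work surface.
- cork_ring: Fixed cork ring that the flask rests in at the start: round section, outer diameter 100, inner 56, 22 mm high; origin at the centre of its underside. Its place varies.
- wash_bottle_a: Bystander: white wash bottle with blue cap and bent spout, 60 mm diameter, 165 mm tall; origin at the centre of its underside.
- wash_bottle_b: Bystander: a second white wash bottle like the first.
- beaker: Bystander: glass beaker, 64 mm diameter, 75 mm tall; origin at the centre of its underside.
- volumetric_flask: Bystander: small green glass flask with tapered body, 54 mm diameter, 135 mm tall; origin at the centre of its underside.
- pipette_filler: Bystander: green pipette filler lying flat, about 150 by 22 by 20 mm; origin under its body, long along its x.
- lab_spatula: Bystander: steel laboratory spatula lying flat, 185 by 14 by 5 mm, long along its x; origin at its underside.
Mind the look-alikes: they are no part of the job. What is meant by the flask is not purple, and is the larger of those in its own colour.

How it is judged (in metres and radians):
On the way, in this order (a step that is already met when the one before it is completed fails the run):
1. the check mass stands upright in the tray, let go, and the cradle has risen to its top (horizontal distance between check_mass and tray_in below 0.03 m and z of check_mass in the frame of tray_in between -0.004 and 0.004 m and angle between check_mass's own z axis and vertical below 0.1 rad and linear speed of check_mass below 0.03 m/s and contact force between the fingers and check_mass below 0.05 N and value of joint cradle below 0.003 m), for 0.2 s.
2. the flask sits upright in the cradle ring (horizontal distance between flask and ring_top below 0.008 m and z of flask in the frame of ring_top between -0.023 and -0.012 m and contact force between flask and stand above 0.5 N and angle between flask's own z axis and vertical below 0.2 rad), for 0.1 s.
At the end, for the whole second after the job is handed in: The flask sits upright (0.2 rad) and centred (8 mm) in the ring; the robot, touching it with over 2 N and not touching stand or ring, keeps the cradle still, pressed 14.5 to 25.5 mm (pointer in the band); the check mass stands upright on the tray floor, let go, at rest (all of step 2 and horizontal distance between check_mass and tray_in below 0.03 m and z of check_mass in the frame of tray_in between -0.004 and 0.004 m and angle between check_mass's own z axis and vertical below 0.1 rad and linear speed of check_mass below 0.03 m/s and contact force between the fingers and check_mass below 0.05 N and value of joint cradle between 0.0145 and 0.0255 m and velocity of joint cradle between -0.01 and 0.01 m/s and contact force between any of the fingers, the arm and flask above 2 N and contact force between each of the fingers, the arm and stand below 0.5 N and contact force between check_mass and stand below 0.1 N); the arm keeps its last pose, push and grip.
It fails at once if another bottle, glass or tool is shifted by more than 30 mm (distance of any of wash_bottle_a, wash_bottle_b, beaker, volumetric_flask, pipette_filler, lab_spatula from where it was at the start of the episode above 0.03 m).
It fails at once if the flask is knocked over (angle between flask's own z axis and vertical above 0.8 rad).
It fails at once if the flask is slammed into the cradle (over 40 N) (contact force between flask and stand above 40 N).
It fails at once if the check mass is dropped (linear speed of check_mass above 0.7 m/s and contact force between the fingers and check_mass below 0.1 N).
It fails at once if the flask is dropped (linear speed of flask above 0.7 m/s and contact force between the fingers and flask below 0.1 N).
It also fails if it takes over 58 s, if anything falls off the work surface, if the arm or the gripper's body presses on something with over 40 N, if the wrist force passes 120 N, or if a joint passes its speed limit or range.

ROBOT

A 6-joint arm with a two-finger parallel gripper is mounted at the origin on the work surface. World frame = base frame: x ahead of the robot, y to its left, z up, the work surface at z = 0. Lengths are in m, angles in degrees, forces in N, time in s.
With the tool pointing down it reaches from about 0.4 to 0.825 m from the base axis. Payload 7 kg.
Tool frame: the origin (TCP) lies on the centre line of the jaws, within the pads' length; the fingertips stand r.tip_reach ahead of it and the grasp point (between the pads) is the TCP (r.tip_reach is the distance from the TCP to the fingertips, in m); z points along the fingers, y is the line along which they close (so a half turn about z gives the same grasp; the last joint's range is limited). The gripper opens to 88 mm and grips with 3 to 60 N. Pads are 19 mm wide; open, the fingers measure 130 mm over their backs; the gripper's body (78 mm by 193 mm) begins 47 mm behind the grasp point.
Start: joints at [-60.671, 20.546, 0.682, 0, -70.136, -16.507], TCP at [0.15, -0.658, 0.225] pointing down, gripper open.
Joint ranges: [-176.03, 176.03], [-82.01, 121.73], [-58.28, 71.71], [-173.87, 95.51], [-174.79, -0.11], [-173.66, 173.66]. Speed limits (degrees/s): [136.94, 136.94, 172.46, 180, 180, 180].

INTERFACE

Orientations are given as [roll, pitch, yaw] about the fixed x, y, z axes, in that order (R = Rz(yaw) Ry(pitch) Rx(roll)).
In Python, from plant import sensors, cams, r gives the robot as it stands.
- The arm moves only by the tool drive_tool, never from a script. Its argument "rows" is a list of rows, each an object of numbers: "fingers": the gripper's target within -1 to 1 (fully open at 1, half-way at 0, shut at -1); "x", "y", "z": the shift along the tool's x, y, z in m; "spin": the turn about the tool's z in rad. A call has 1 to 10 rows; each row is the pose to reach, as a shift and turn from the pose commanded when the call began, along the tool's axes at that moment; what a row does not reach only later rows make up. A row lasts 1/8 s, in which the tool goes at most 62.5 mm and 10.7 degrees, less where a joint would pass 70% of its speed; a pose out of reach is approached as far as the arm can. A call with a gripper value outside its range is refused whole. The fingers move at their own pace and stop on an object; "newtons" is the grip in N (left out, the last holds). Time passes only in rows, so rows that repeat a pose let the fingers close. It gives the time, the measured TCP pose, the force, the opening and the grip force at its end, in the units of the state.
- sensors.get_state(): the state, without advancing time (a new reading comes with each control period).
- cams.capture(name): name is "scene" or "top" or "wrist"; returns a dict with "pixels" (400x640x3 uint8, red, green, blue), "intrinsics" (3x3 intrinsics, pixels), "eye" and "orientation" of the camera in the world; the wrist camera has in their place "T_tool_cam" (4x4, takes a point from camera to tool coordinates, whose origin is the TCP and whose axes are the flange's). Camera axes: x right, y up, looking along -z (the intrinsics and any distortion apply to the point x, -y, -z); pixel columns grow to the right and rows downward; lengths in m; the calibration is good to about 2 mm. The wrist camera is an equidistant fisheye: a pixel r from the principal point sees the ray r / f radians off the axis. A picture is of the moment at which its call begins: read the wrist's pose just before it. There is no depth.
- r.close_job(): hands the job in; it is judged then, once.
The state is a dict: "time_s": time; "joints": joint angles; "qd": joint speeds; "joint_torque": joint torques, N m; "tcp_pos": TCP position; "eef_rot": TCP orientation; "contact_force": force on the tool from outside, world axes, zero at the start; "moment": the same for the moment, N m; "gripper_width": finger opening in m; "gripper_force": force on a finger pad.
Only numpy, scipy, OpenCV 4.12 (cv2) and the standard library are available. Lean on these libraries where they do the work, as an engineer would, in place of code of your own. Each camera call takes 0.05 s, during which the arm holds its last target. There are 200 camera calls.

## Working session

There is one attempt and no reset: what is moved stays moved. The work goes in short steps, Python scripts to look and compute and a tool call to move; the robot and the scene stay as the last step left them, time stands still between calls to the robot, and variables do not carry over. Pictures are saved under pics/ and viewed, at most 10 in all, crops included, and the job is handed in when it is done.

Besides the shell and the picture viewer there is one more tool, called after "Emit:" by a JSON object that holds its "method" and its "body". drive_tool: Moves the arm, as the interface text tells. Its arguments: {"type":"object","properties":{"rows":{"type":"array"},"newtons":{"type":"number"}},"required":["rows"]}

```bash
mkdir -p pics
cat > h.py <<'E'
import numpy as np, cv2, pickle
from scipy.spatial.transform import Rotation as R
from plant import sensors, cams, r
def snap(n,f):
    c=cams.capture(n); cv2.imwrite(f'pics/{f}.png',cv2.cvtColor(c['pixels'],cv2.COLOR_RGB2BGR)); pickle.dump(c,open(f'{f}.pkl','wb')); return c
def rot(o):
    o=np.array(o,float)
    if o.shape==(3,3): return o
    return R.from_euler('xyz',o,degrees=True).as_matrix() if o.size==3 else R.from_quat(o).as_matrix()
def ray(c,u,v):
    K=np.array(c['intrinsics']); d=np.array([(u-K[0,2])/K[0,0],-(v-K[1,2])/K[1,1],-1])
    return np.array(c['eye']),rot(c['orientation'])@d
def atz(c,u,v,z):
    e,d=ray(c,u,v); return e+d*(z-e[2])/d[2]
def proj(c,p):
    K=np.array(c['intrinsics']); q=rot(c['orientation']).T@(np.array(p)-np.array(c['eye'])); return K[0,2]+K[0,0]*q[0]/-q[2],K[1,2]+K[1,1]*q[1]/q[2]
E
python3 - <<'E'
from h import *
for n in('scene','top'):
    c=snap(n,n); print({k:v for k,v in c.items() if k!='pixels'})
s=sensors.get_state(); print(s, r.tip_reach)
E
```

```text
{'intrinsics': array([[410.74816737,   0.        , 323.36979686],
       [  0.        , 410.74816737, 194.62040472],
       [  0.        ,   0.        ,   1.        ]]), 'eye': array([ 1.19206784, -0.50567675,  0.57846317]), 'orientation': array([60.19126516, -0.55093386, 49.46654871])}
{'intrinsics': array([[410.97535065,   0.        , 318.12764034],
       [  0.        , 410.97535065, 198.2130408 ],
       [  0.        ,   0.        ,   1.        ]]), 'eye': array([0.43940459, 0.03315018, 1.03801204]), 'orientation': array([  6.04885925,   1.31939196, -88.6532624 ])}
{'time_s': 0.1, 'joints': array([-6.06719665e+01,  2.05879974e+01,  6.38100707e-01, -1.64473823e-02,
       -7.01375142e+01, -1.65060520e+01]), 'qd': array([-0.09687163, -0.04156335,  0.12754064,  0.12005862, -0.13353631,
       -0.10739706]), 'joint_torque': array([-1.32940400e-03, -5.84162557e+01,  2.93755192e+01,  7.01550677e+00,
        1.02334734e-02, -5.53348957e-05]), 'tcp_pos': array([ 0.14964752, -0.65773505,  0.22390592]), 'eef_rot': array([ 1.79911798e+02, -1.00118037e-02, -1.67183611e+02]), 'contact_force': array([ 0.87150372, -0.4352307 , -0.38092029]), 'moment': array([ 0.0487335 ,  0.00662456, -0.01692625]), 'gripper_force': 0.0, 'gripper_width': 0.08762223463231254} 0.019
```

View pics/top.png

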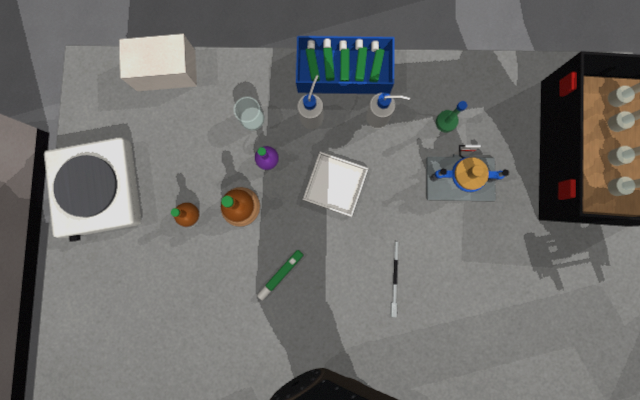

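View pics/scene.png

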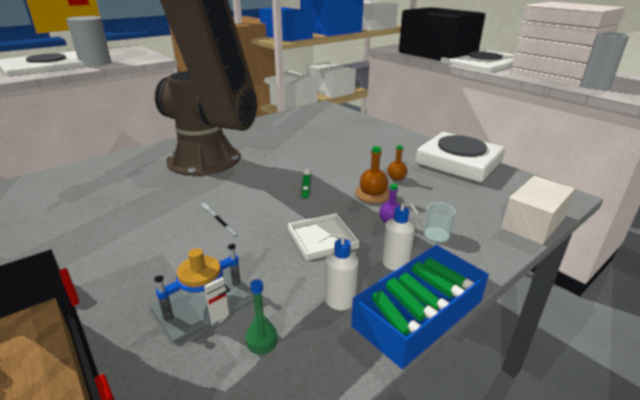

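The top view shows the mass grip at about (473,168), the tray at about (336,184) and the amber flask in the cork ring at about (239,206). The scene view shows the mass at about (197,255), the flask at (374,180) and the tray at (323,236). Next I'll enlarge these.

Run:
```python
from h import *
t=cv2.imread('pics/top.png'); s=cv2.imread('pics/scene.png')
f=lambda im,u,v,w,h,k:cv2.resize(im[v:v+h,u:u+w],None,fx=k,fy=k,interpolation=cv2.INTER_CUBIC)
a=f(t,420,130,100,75,4); b=f(t,200,140,200,150,2); c=f(s,145,235,100,75,4); d=f(s,340,140,100,75,4)
b=f(t,205,170,66,50,6);b=cv2.resize(b,(400,300))
cv2.imwrite('pics/crop.png',np.vstack([np.hstack([a,b]),np.hstack([c,d])]))
tt=pickle.load(open('top.pkl','rb'));print(proj(tt,[.15,-.658,.225]),proj(tt,[0,0,0]))
```

```text
(np.float64(697.9127262818804), np.float64(407.8374854090665)) (np.float64(337.6148016253134), np.float64(426.38745624601694))
```

View pics/crop.png

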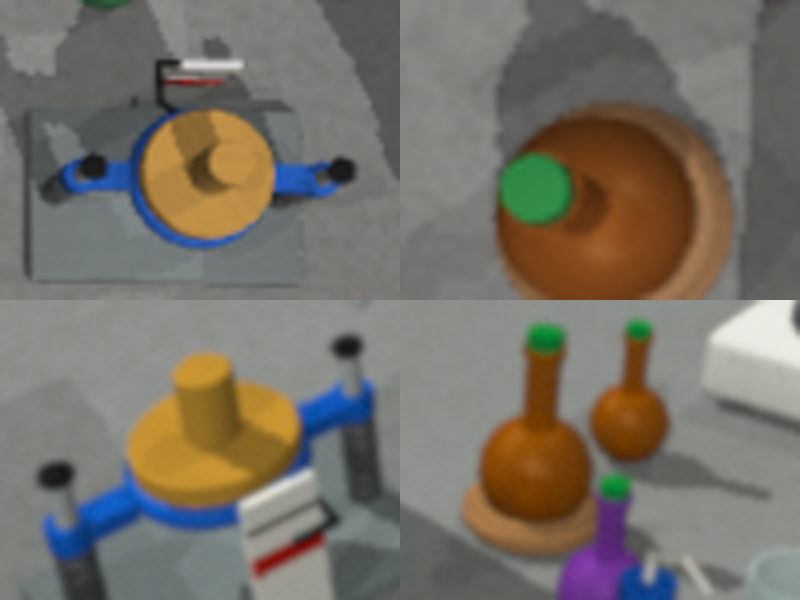

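The crops show the grip-top centre at top-view pixel (478.5,170.5) and the post tops at (443.2,171.5) and (505.7,172.5). The stopper centre is at (227.4,201.3). In the scene view, the mass top is at (195.8,252) and the stopper at (376.8,148).

Run:
```python
from h import *
t=pickle.load(open('top.pkl','rb'));s=pickle.load(open('scene.pkl','rb'))
P=lambda n,c,u,v,z:print(n,atz(c,u,v,z).round(4))
P('grip t',t,478.5,170.5,.129);P('grip s',s,195.75,252,.129);P('disc t',t,472,173.5,.093)
P('postL',t,443.25,171.5,.107);P('postR',t,505.75,172.5,.107)
P('postL s',s,145+56/4,235+175/4,.107);P('postR s',s,145+347/4,235+46/4,.107)
for u,v in((28,108),(300,108),(303,282),(28,280)):P('base',t,420+u/4,130+v/4,.012)
P('stop t',t,227.4,201.3,.149);P('stop s',s,376.75,148,.149);P('ball t',t,237.7,205.7,.044);P('ball s',s,373.75,182.5,.044)
for u,v in((320,152),(369,165),(351,215),(303,202)):P('tray',t,u,v,.018)
# also tray via segmentation in both
for n,c,box in(('t',t,(295,145,380,222)),('s',s,(280,208,365,262))):
    im=c['pixels'].astype(int);x0,y0,x1,y1=box
    m=(im[y0:y1,x0:x1].min(2)>135).astype(np.uint8)
    cn=max(cv2.findContours(m,cv2.RETR_EXTERNAL,cv2.CHAIN_APPROX_NONE)[0],key=cv2.contourArea)
    b=cv2.minAreaRect(cn);print(n,b[0][0]+x0,b[0][1]+y0,b[1],b[2])
for n,u,v,z in(('volumetric',462,105,.135),('volbase',446,122,.02),('wb',383,102,.165),('purple',262,152,.1)):P(n,t,u,v,z)
```

```text
grip t [ 0.6046 -0.2983  0.129 ]
grip s [ 0.6099 -0.2979  0.129 ]
disc t [ 0.6038 -0.2965  0.093 ]
postL [ 0.6047 -0.2267  0.107 ]
postR [ 0.6052 -0.3676  0.107 ]
postL s [ 0.61   -0.3677  0.107 ]
postR s [ 0.609  -0.2284  0.107 ]
base [ 0.6579 -0.2129  0.012 ]
base [ 0.661  -0.3827  0.012 ]
base [ 0.5512 -0.3822  0.012 ]
base [ 0.5488 -0.2124  0.012 ]
stop t [0.5222 0.254  0.149 ]
stop s [0.5269 0.2533 0.149 ]
ball t [0.5217 0.2543 0.044 ]
ball s [0.5239 0.2558 0.044 ]
tray [0.6644 0.0572 0.018 ]
tray [ 0.6335 -0.0666  0.018 ]
tray [ 0.5068 -0.0234  0.018 ]
tray [0.5366 0.0967 0.018 ]
t 335.3924102783203 183.8155975341797 (52.208641052246094, 52.87550354003906) 18.824710845947266
s 318.59276580810547 235.0520362854004 (79.67163848876953, 51.132537841796875) 2.726310968399048
volumetric [ 0.7519 -0.262   0.135 ]
volbase [ 0.7468 -0.259   0.02  ]
wb [ 0.7456 -0.0812  0.165 ]
purple [0.6438 0.1905 0.1   ]
```

```bash
cat >> h.py <<'E'
def to(*targets):
    s=sensors.get_state(); M=rot(s['eef_rot'])
    for x,y,z,yaw in targets:
        d=M.T@(np.array([x,y,z])-s['tcp_pos']); sp=-((yaw-s['eef_rot'][2]+180)%360-180)
        print('xyz',d.round(4),'spin',round(np.radians(sp),4),'dist',np.linalg.norm(d).round(3))
def wray(c,s,u,v):
    K=np.array(c['intrinsics']); a=np.array([(u-K[0,2])/K[0,0],-(v-K[1,2])/K[1,1]]); th=np.linalg.norm(a)
    d=np.r_[a/th*np.sin(th),-np.cos(th)] ; T=np.array(c['T_tool_cam']); M=rot(s['eef_rot'])
    return s['tcp_pos']+M@T[:3,3], M@T[:3,:3]@d
def watz(c,s,u,v,z):
    e,d=wray(c,s,u,v); return e+d*(z-e[2])/d[2]
E
python3 -c "
from h import *
to((.40,-.33,.25,-135),(.607,-.298,.25,-135))"
```

```text
xyz [-0.3168  0.2641 -0.0257] spin -0.5617 dist 0.413
xyz [-0.5258  0.2494 -0.0258] spin -0.5617 dist 0.582
```

Emit:
{"method": "drive_tool", "body": {"rows": [{"x":-0.04,"y":0.033,"z":-0.01,"spin":-0.1,"fingers":0.2},{"x":-0.08,"y":0.066,"z":-0.02,"spin":-0.25,"fingers":0.2},{"x":-0.12,"y":0.099,"z":-0.026,"spin":-0.4,"fingers":0.2},{"x":-0.16,"y":0.132,"z":-0.026,"spin":-0.5617,"fingers":0.2},{"x":-0.2,"y":0.165,"z":-0.026,"spin":-0.5617,"fingers":0.2},{"x":-0.24,"y":0.2,"z":-0.026,"spin":-0.5617,"fingers":0.2},{"x":-0.28,"y":0.235,"z":-0.026,"spin":-0.5617,"fingers":0.2},{"x":-0.317,"y":0.264,"z":-0.026,"spin":-0.5617,"fingers":0.2},{"x":-0.36,"y":0.262,"z":-0.026,"spin":-0.5617,"fingers":0.2},{"x":-0.4,"y":0.259,"z":-0.026,"spin":-0.5617,"fingers":0.2}]}}

```text
time_s: 1.35
tcp_pos: [0.4836, -0.3158, 0.2509]
eef_rot: [-180.0, 0.0, -134.9]
contact_force: [0.2, -0.4, -0.2]
gripper_width: 0.052
gripper_force: 0.0
```

```bash
python3 -c "
from h import *
to((.607,-.298,.25,-135))"
```

```text
xyz [-0.0998 -0.0748  0.001 ] spin 0.0012 dist 0.125
```

Emit:
{"method": "drive_tool", "body": {"rows": [{"x":-0.03,"y":-0.022},{"x":-0.06,"y":-0.045},{"x":-0.085,"y":-0.063},{"x":-0.1,"y":-0.075},{"x":-0.1,"y":-0.075},{"x":-0.1,"y":-0.075}]}}

```text
invalid input
```

Run:
```python
from h import *
s=sensors.get_state(); c=snap('wrist','w1'); pickle.dump(s,open('w1s.pkl','wb'))
print(s['tcp_pos'],s['eef_rot'],c['intrinsics'],c['T_tool_cam'])
im=cv2.imread('pics/w1.png');cv2.imwrite('pics/w1b.png',cv2.resize(im,(800,500),interpolation=cv2.INTER_CUBIC))
```

```text
[ 0.48357178 -0.31579104  0.25094583] [-1.79986667e+02  1.59181415e-02 -1.34928986e+02] [[309.70691629   0.         320.55122179]
 [  0.         309.70691629 196.83903375]
 [  0.           0.           1.        ]] [[ 6.25560195e-06  9.56758552e-01  2.90883263e-01  7.90615575e-02]
 [ 9.99999924e-01  1.07072380e-04 -3.73682610e-04 -3.05147739e-05]
 [-3.88669597e-04  2.90883244e-01 -9.56758479e-01 -1.60959247e-01]
 [ 0.00000000e+00  0.00000000e+00  0.00000000e+00  1.00000000e+00]]
```

View pics/w1b.png

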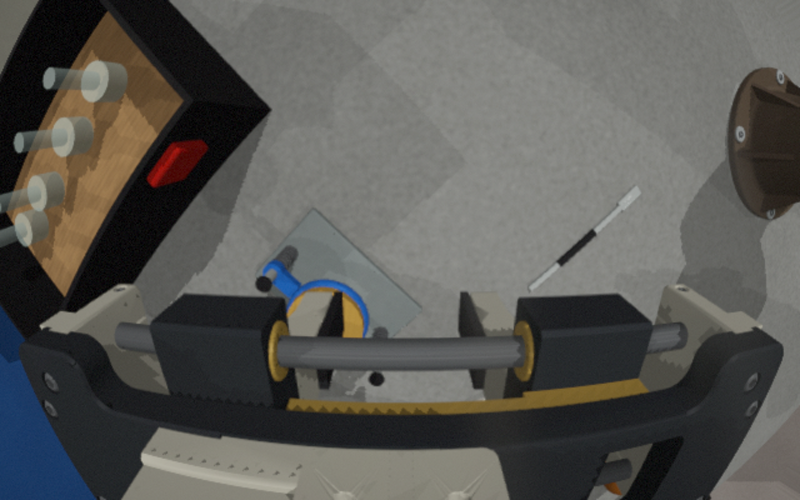

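The wrist view is partly blocked by the gripper, and the ring is half hidden at about (330,310). I'll move so that the mass sits on the tool's +x side.

```bash
python3 -c "
from h import *
to((.65,-.255,.25,-135))"
```

```text
xyz [-1.577e-01 -7.230e-02  1.000e-04] spin 0.0022 dist 0.173
```

Emit:
{"method": "drive_tool", "body": {"rows": [{"x":-0.04,"y":-0.018,"z":0,"spin":0,"fingers":0.2},{"x":-0.08,"y":-0.036,"z":0,"spin":0,"fingers":0.2},{"x":-0.12,"y":-0.054,"z":0,"spin":0,"fingers":0.2},{"x":-0.158,"y":-0.072,"z":0,"spin":0,"fingers":0.2},{"x":-0.158,"y":-0.072,"z":0,"spin":0,"fingers":0.2},{"x":-0.158,"y":-0.072,"z":0,"spin":0,"fingers":0.2}]}}

```text
time_s: 2.15
tcp_pos: [0.6445, -0.2559, 0.2499]
eef_rot: [179.9, -0.1, -135.0]
contact_force: [-0.6, -0.7, 0.2]
gripper_width: 0.0525
gripper_force: 0.0
```

Run:
```python
from h import *
s=sensors.get_state(); c=snap('wrist','w2'); pickle.dump(s,open('w2s.pkl','wb'))
print(s['tcp_pos'],s['eef_rot'])
im=cv2.imread('pics/w2.png')[100:300,200:440];cv2.imwrite('pics/w2b.png',cv2.resize(im,None,fx=3,fy=3,interpolation=cv2.INTER_CUBIC))
```

```text
[ 0.64449608 -0.25589696  0.24994808] [ 1.79926985e+02 -5.01951654e-02 -1.34983989e+02]
```

View pics/w2b.png

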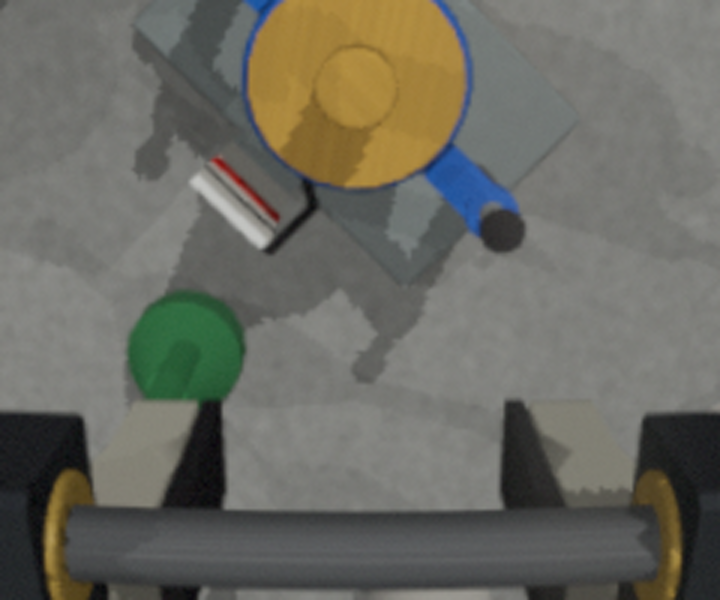

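The grip-top centre is at crop (357,88), which is full-image (319,129.3). The post top is at (502,229), or (367.3,176.3).

Run:
```python
from h import *
s=pickle.load(open('w2s.pkl','rb'));c=pickle.load(open('w2.pkl','rb'))
for z in(.126,.129,.132):print(watz(c,s,319,129.3,z))
print('disc',watz(c,s,200+357.5/3,100+76/3,.093),'post',watz(c,s,367.3,176.3,.107))
K=s['tcp_pos'];
to((.607,-.298,.15,-135),(.607,-.298,.115,-135))
```

```text
[ 0.60492043 -0.29716461  0.126     ]
[ 0.60475148 -0.29731957  0.129     ]
[ 0.60458253 -0.29747453  0.132     ]
disc [ 0.60376367 -0.29823245  0.093     ] post [ 0.60471106 -0.2282187   0.107     ]
xyz [ 0.0558 -0.0033  0.1005] spin -0.0001 dist 0.115
xyz [ 0.0558 -0.0033  0.1355] spin -0.0001 dist 0.147
```

Emit:
{"method": "drive_tool", "body": {"rows": [{"x":0.028,"y":-0.001,"z":0,"spin":0,"fingers":0.2},{"x":0.057,"y":-0.0015,"z":0.02,"spin":0,"fingers":0.2},{"x":0.057,"y":-0.0015,"z":0.06,"spin":0,"fingers":0.2},{"x":0.057,"y":-0.0015,"z":0.1,"spin":0,"fingers":0.2},{"x":0.057,"y":-0.0015,"z":0.12,"spin":0,"fingers":0.2},{"x":0.057,"y":-0.0015,"z":0.132,"spin":0,"fingers":0.2},{"x":0.057,"y":-0.0015,"z":0.132,"spin":0,"fingers":0.2},{"x":0.057,"y":-0.0015,"z":0.132,"spin":0,"fingers":0.2}]}}

```text
time_s: 3.2
tcp_pos: [0.6061, -0.2979, 0.1202]
eef_rot: [-179.9, 0.0, -135.0]
contact_force: [0.7, -0.2, 0.4]
gripper_width: 0.0527
gripper_force: 0.0
```

Emit:
{"method": "drive_tool", "body": {"rows": [{"x":0,"y":0,"z":0,"spin":0,"fingers":-0.2},{"x":0,"y":0,"z":0,"spin":0,"fingers":-0.6},{"x":0,"y":0,"z":0,"spin":0,"fingers":-1},{"x":0,"y":0,"z":0,"spin":0,"fingers":-1},{"x":0,"y":0,"z":0,"spin":0,"fingers":-1},{"x":0,"y":0,"z":0,"spin":0,"fingers":-1}], "newtons": 40}}

```text
time_s: 3.95
tcp_pos: [0.6059, -0.2974, 0.1188]
eef_rot: [-180.0, 0.0, -135.0]
contact_force: [1.0, -0.5, 0.7]
gripper_width: 0.0243
gripper_force: 40.0
```

Emit:
{"method": "drive_tool", "body": {"rows": [{"x":0,"y":0,"z":-0.01,"spin":0,"fingers":-1},{"x":0,"y":0,"z":-0.025,"spin":0,"fingers":-1},{"x":0,"y":0,"z":-0.045,"spin":0,"fingers":-1},{"x":0,"y":0,"z":-0.07,"spin":0,"fingers":-1},{"x":0,"y":0,"z":-0.09,"spin":0,"fingers":-1},{"x":0,"y":0,"z":-0.09,"spin":0,"fingers":-1}]}}

```text
time_s: 4.7
tcp_pos: [0.6061, -0.2974, 0.2106]
eef_rot: [-179.9, 0.1, -135.0]
contact_force: [-0.4, -0.0, -8.1]
gripper_width: 0.0238
gripper_force: 40.0
```

Run:
```python
from h import *
t=pickle.load(open('top.pkl','rb'));s=pickle.load(open('scene.pkl','rb'))
a=atz(t,335.4,183.8,.016);print(a,atz(s,322.5,235.5,.016))
to((a[0],a[1],.2,-135))
```

```text
[0.58440603 0.01675728 0.016     ] [0.59476565 0.00950116 0.016     ]
xyz [-0.2068  0.2374  0.0104] spin 0.0001 dist 0.315
```

Emit:
{"method": "drive_tool", "body": {"rows": [{"x":-0.015,"y":0.017,"z":0,"spin":0,"fingers":-1},{"x":-0.045,"y":0.05,"z":0,"spin":0,"fingers":-1},{"x":-0.08,"y":0.09,"z":0,"spin":0,"fingers":-1},{"x":-0.115,"y":0.13,"z":0,"spin":0,"fingers":-1},{"x":-0.15,"y":0.17,"z":0,"spin":0,"fingers":-1},{"x":-0.18,"y":0.204,"z":0,"spin":0,"fingers":-1},{"x":-0.2,"y":0.226,"z":0,"spin":0,"fingers":-1},{"x":-0.207,"y":0.234,"z":0.01,"spin":0,"fingers":-1},{"x":-0.207,"y":0.234,"z":0.03,"spin":0,"fingers":-1},{"x":-0.207,"y":0.234,"z":0.05,"spin":0,"fingers":-1}]}}

```text
time_s: 5.95
tcp_pos: [0.5853, 0.0144, 0.1569]
eef_rot: [179.9, -0.1, -135.0]
contact_force: [0.0, -0.8, -7.1]
gripper_width: 0.0239
gripper_force: 40.0
```

Run:
```python
from h import *
print(sensors.get_state()['tcp_pos'])
c=snap('top','t2');d=snap('scene','s2')
f=lambda p,u,v:cv2.resize(cv2.imread(p)[v:v+100,u:u+130],None,fx=6,fy=6,interpolation=cv2.INTER_CUBIC)[:,:780]
a=cv2.resize(f('pics/t2.png',270,130),(400,300));b=cv2.resize(f('pics/s2.png',260,170),(400,300))
cv2.imwrite('pics/c2.png',cv2.resize(np.hstack([a,b]),(800,300)))
```

```text
[0.58530442 0.01441401 0.15692103]
```

View pics/c2.png

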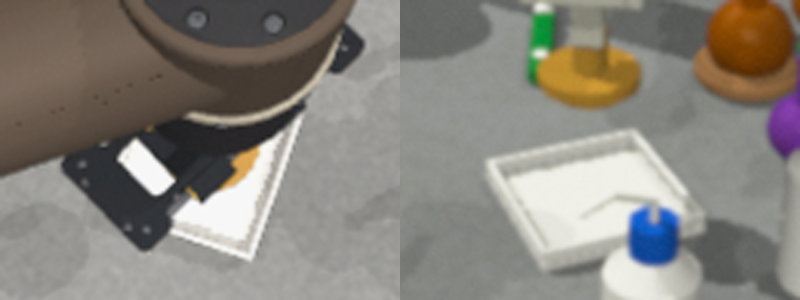

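The mass hangs upright over the tray, so I'll lower it.

Emit:
{"method": "drive_tool", "body": {"rows": [{"x":0,"y":0,"z":0.02,"spin":0,"fingers":-1},{"x":0,"y":0,"z":0.045,"spin":0,"fingers":-1},{"x":0,"y":0,"z":0.07,"spin":0,"fingers":-1},{"x":0,"y":0,"z":0.085,"spin":0,"fingers":-1},{"x":0,"y":0,"z":0.092,"spin":0,"fingers":-1},{"x":0,"y":0,"z":0.095,"spin":0,"fingers":-1},{"x":0,"y":0,"z":0.095,"spin":0,"fingers":-1}]}}

```text
time_s: 6.92
tcp_pos: [0.587, 0.0145, 0.0643]
eef_rot: [-180.0, 0.0, -135.0]
contact_force: [-0.7, 0.8, -7.1]
gripper_width: 0.0241
gripper_force: 40.0
```

Emit:
{"method": "drive_tool", "body": {"rows": [{"x":0,"y":0,"z":0.001,"spin":0,"fingers":-1},{"x":0,"y":0,"z":0.002,"spin":0,"fingers":-1},{"x":0,"y":0,"z":0.003,"spin":0,"fingers":-1},{"x":0,"y":0,"z":0.004,"spin":0,"fingers":-1},{"x":0,"y":0,"z":0.004,"spin":0,"fingers":-1}]}}

```text
time_s: 7.55
tcp_pos: [0.5865, 0.0144, 0.0597]
eef_rot: [180.0, -0.0, -135.0]
contact_force: [0.2, -0.4, -7.4]
gripper_width: 0.0241
gripper_force: 40.0
```

Emit:
{"method": "drive_tool", "body": {"rows": [{"x":0,"y":0,"z":0.001,"spin":0,"fingers":-1},{"x":0,"y":0,"z":0.002,"spin":0,"fingers":-1},{"x":0,"y":0,"z":0.003,"spin":0,"fingers":-1},{"x":0,"y":0,"z":0.004,"spin":0,"fingers":-1},{"x":0,"y":0,"z":0.004,"spin":0,"fingers":-1}]}}

```text
time_s: 8.18
tcp_pos: [0.5865, 0.0144, 0.0557]
eef_rot: [180.0, -0.0, -135.0]
contact_force: [0.0, -0.6, -8.3]
gripper_width: 0.0236
gripper_force: 40.0
```

Emit:
{"method": "drive_tool", "body": {"rows": [{"x":0,"y":0,"z":0.001,"spin":0,"fingers":-1},{"x":0,"y":0,"z":0.0015,"spin":0,"fingers":-1},{"x":0,"y":0,"z":0.002,"spin":0,"fingers":-1},{"x":0,"y":0,"z":0.002,"spin":0,"fingers":-1}]}}

```text
time_s: 8.68
tcp_pos: [0.5866, 0.0145, 0.0537]
eef_rot: [180.0, -0.0, -135.0]
contact_force: [-0.3, 0.5, -8.0]
gripper_width: 0.0241
gripper_force: 40.0
```

Emit:
{"method": "drive_tool", "body": {"rows": [{"x":0,"y":0,"z":0.001,"spin":0,"fingers":-1},{"x":0,"y":0,"z":0.002,"spin":0,"fingers":-1},{"x":0,"y":0,"z":0.002,"spin":0,"fingers":-1},{"x":0,"y":0,"z":0.002,"spin":0,"fingers":-1}]}}

```text
time_s: 9.18
tcp_pos: [0.5868, 0.0144, 0.0534]
eef_rot: [-180.0, 0.0, -135.0]
contact_force: [-6.0, 0.4, 8.5]
gripper_width: 0.0242
gripper_force: 40.0
```

Emit:
{"method": "drive_tool", "body": {"rows": [{"x":0,"y":0,"z":-0.001,"spin":0,"fingers":-1},{"x":0,"y":0,"z":-0.001,"spin":0,"fingers":-0.4},{"x":0,"y":0,"z":-0.001,"spin":0,"fingers":-0.2},{"x":0,"y":0,"z":-0.001,"spin":0,"fingers":0.1},{"x":0,"y":0,"z":-0.001,"spin":0,"fingers":0.1},{"x":0,"y":0,"z":-0.02,"spin":0,"fingers":0.1},{"x":0,"y":0,"z":-0.06,"spin":0,"fingers":0.1},{"x":0,"y":0,"z":-0.11,"spin":0,"fingers":0.1},{"x":0,"y":0,"z":-0.16,"spin":0,"fingers":0.1},{"x":0,"y":0,"z":-0.18,"spin":0,"fingers":0.1}]}}

```text
time_s: 10.42
tcp_pos: [0.588, 0.0147, 0.2355]
eef_rot: [-179.8, 0.3, -135.0]
contact_force: [0.2, 0.1, -0.7]
gripper_width: 0.0483
gripper_force: 0.0
```

Run:
```python
from h import *
# flask close along y (yaw 180): look position: TCP so flask is on tool +x side (world -x): approach from +x? keep yaw -135
to((.567,.298,.25,-135),(.524,.2545,.25,-135))
```

```text
xyz [-0.1857  0.2151 -0.0143] spin 0.0004 dist 0.284
xyz [-0.1245  0.2148 -0.0146] spin 0.0004 dist 0.249
```

Emit:
{"method": "drive_tool", "body": {"rows": [{"x":-0.025,"y":0.029,"z":-0.01,"spin":0,"fingers":0.2},{"x":-0.06,"y":0.07,"z":-0.02,"spin":0,"fingers":0.2},{"x":-0.095,"y":0.11,"z":-0.02,"spin":0,"fingers":0.2},{"x":-0.13,"y":0.15,"z":-0.02,"spin":0,"fingers":0.2},{"x":-0.165,"y":0.19,"z":-0.02,"spin":0,"fingers":0.2},{"x":-0.186,"y":0.215,"z":-0.02,"spin":0,"fingers":0.2},{"x":-0.186,"y":0.215,"z":-0.02,"spin":0,"fingers":0.2},{"x":-0.186,"y":0.215,"z":-0.02,"spin":0,"fingers":0.2}]}}

```text
time_s: 11.42
tcp_pos: [0.566, 0.2978, 0.2516]
eef_rot: [-180.0, -0.0, -135.0]
contact_force: [0.1, -0.3, 1.4]
gripper_width: 0.0525
gripper_force: 0.0
```

Run:
```python
from h import *
s=sensors.get_state(); c=snap('wrist','w3'); pickle.dump(s,open('w3s.pkl','wb')); snap('scene','s3'); snap('top','t3')
print(s['tcp_pos'])
f=lambda p,u,v,w,h,W,H:cv2.resize(cv2.imread(p)[v:v+h,u:u+w],(W,H),interpolation=cv2.INTER_CUBIC)
a=f('pics/w3.png',240,100,160,120,480,360)
b=f('pics/s3.png',140,210,240,135,320,180);d=f('pics/t3.png',290,130,240,135,320,180)
cv2.imwrite('pics/c3.png',np.hstack([a,np.vstack([b,d])]))
```

```text
[0.56598058 0.29776475 0.25155578]
```

View pics/c3.png

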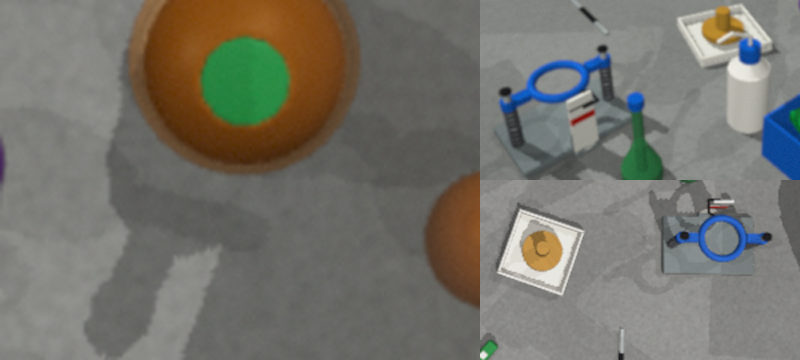

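The mass stands in the tray and the ring is up. The stopper centre is at wrist pixel (322,127.3).

Run:
```python
from h import *
s=pickle.load(open('w3s.pkl','rb'));c=pickle.load(open('w3.pkl','rb'))
p=watz(c,s,322,127.3,.149);print(p,'ball',watz(c,s,240+247/3,100+66/3,.044))
t=pickle.load(open('t3.pkl','rb'))
im=t['pixels'];h=cv2.cvtColor(im,cv2.COLOR_RGB2HSV)
m=((h[...,0]>100)&(h[...,0]<130)&(h[...,1]>150)).astype(np.uint8)[130:215,440:500]
cn,hi=cv2.findContours(m,cv2.RETR_CCOMP,cv2.CHAIN_APPROX_NONE)
k=max([i for i in range(len(cn)) if hi[0][i][3]>=0],key=lambda i:cv2.contourArea(cn[i]))
e=cv2.fitEllipse(cn[k]);print(e,'ring',atz(t,e[0][0]+440,e[0][1]+130,.084))
to((p[0],p[1],.17,-135),(p[0],p[1],.112,-135))
```

```text
[0.52232974 0.25590647 0.149     ] ball [0.5224269  0.25729632 0.044     ]
((30.903369903564453, 43.40897750854492), (26.546871185302734, 27.747827529907227), 121.87223052978516) ring [ 0.60557546 -0.29709321  0.084     ]
xyz [0.0601 0.0019 0.0819] spin -0.001 dist 0.102
xyz [0.0602 0.0019 0.1399] spin -0.001 dist 0.152
```

Emit:
{"method": "drive_tool", "body": {"rows": [{"x":0.03,"y":0.001,"z":0,"spin":0,"fingers":0.2},{"x":0.06,"y":0.002,"z":0,"spin":0,"fingers":0.2},{"x":0.06,"y":0.002,"z":0.03,"spin":0,"fingers":0.2},{"x":0.06,"y":0.002,"z":0.07,"spin":0,"fingers":0.2},{"x":0.06,"y":0.002,"z":0.105,"spin":0,"fingers":0.2},{"x":0.06,"y":0.002,"z":0.13,"spin":0,"fingers":0.2},{"x":0.06,"y":0.002,"z":0.141,"spin":0,"fingers":0.2},{"x":0.06,"y":0.002,"z":0.141,"spin":0,"fingers":0.2},{"x":0.06,"y":0.002,"z":0.141,"spin":0,"fingers":0.2}]}}

```text
time_s: 12.7
tcp_pos: [0.5229, 0.2573, 0.112]
eef_rot: [-180.0, 0.1, -135.0]
contact_force: [0.1, -0.4, -0.4]
gripper_width: 0.0527
gripper_force: 0.0
```

Emit:
{"method": "drive_tool", "body": {"rows": [{"x":0,"y":0,"z":0,"spin":0,"fingers":-0.2},{"x":0,"y":0,"z":0,"spin":0,"fingers":-0.6},{"x":0,"y":0,"z":0,"spin":0,"fingers":-1},{"x":0,"y":0,"z":0,"spin":0,"fingers":-1},{"x":0,"y":0,"z":0,"spin":0,"fingers":-1},{"x":0,"y":0,"z":0,"spin":0,"fingers":-1}], "newtons": 45}}

```text
time_s: 13.45
tcp_pos: [0.5225, 0.2571, 0.1111]
eef_rot: [-180.0, 0.0, -135.0]
contact_force: [0.4, -1.1, 3.1]
gripper_width: 0.0272
gripper_force: 45.0
```

Width 27 mm is too wide for the 24 mm neck, so the pads probably catch the lip. I'll open, go 5 mm lower and regrip.

Emit:
{"method": "drive_tool", "body": {"rows": [{"x":0,"y":0,"z":0,"spin":0,"fingers":-0.2},{"x":0,"y":0,"z":0,"spin":0,"fingers":-0.1},{"x":0,"y":0,"z":0.003,"spin":0,"fingers":-0.1},{"x":0,"y":0,"z":0.005,"spin":0,"fingers":-0.1},{"x":0,"y":0,"z":0.005,"spin":0,"fingers":-0.4},{"x":0,"y":0,"z":0.005,"spin":0,"fingers":-1},{"x":0,"y":0,"z":0.005,"spin":0,"fingers":-1},{"x":0,"y":0,"z":0.005,"spin":0,"fingers":-1},{"x":0,"y":0,"z":0.005,"spin":0,"fingers":-1}], "newtons": 40}}

```text
time_s: 14.58
tcp_pos: [0.5222, 0.2569, 0.1057]
eef_rot: [180.0, -0.0, -135.0]
contact_force: [-0.0, 0.2, -1.6]
gripper_width: 0.0279
gripper_force: 40.0
```

Run:
```python
from h import *
print(sensors.get_state()['contact_force'])
snap('scene','s4')
cv2.imwrite('pics/c4.png',cv2.resize(cv2.imread('pics/s4.png')[110:215,330:450],None,fx=5,fy=5,interpolation=cv2.INTER_CUBIC))
```

```text
[-0.02665556  0.19529404 -1.58162079]
```

View pics/c4.png

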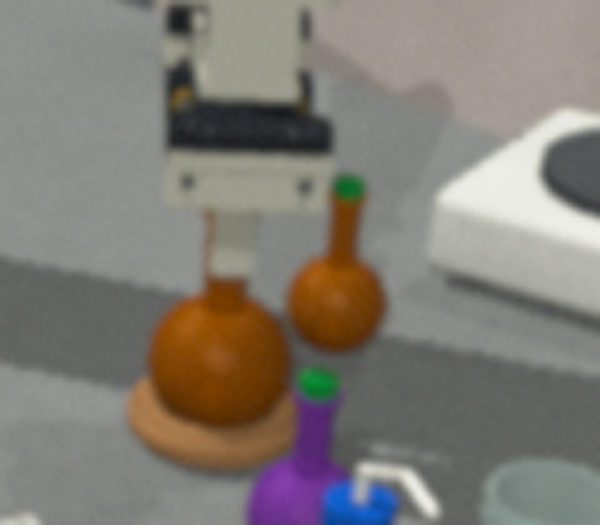

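The lip (30 mm) sets the width, since the pads run past it. I'll regrip with the lip near the pads' middle and shift about 3 mm along tool +x to centre.

Emit:
{"method": "drive_tool", "body": {"rows": [{"x":0,"y":0,"z":0,"spin":0,"fingers":-0.2},{"x":0,"y":0,"z":0,"spin":0,"fingers":0},{"x":0.003,"y":0,"z":-0.01,"spin":0,"fingers":0},{"x":0.003,"y":0,"z":-0.022,"spin":0,"fingers":0},{"x":0.003,"y":0,"z":-0.024,"spin":0,"fingers":-0.2},{"x":0.003,"y":0,"z":-0.024,"spin":0,"fingers":-0.5},{"x":0.003,"y":0,"z":-0.024,"spin":0,"fingers":-1},{"x":0.003,"y":0,"z":-0.024,"spin":0,"fingers":-1},{"x":0.003,"y":0,"z":-0.024,"spin":0,"fingers":-1},{"x":0.003,"y":0,"z":-0.024,"spin":0,"fingers":-1}], "newtons": 45}}

```text
time_s: 15.88
tcp_pos: [0.5204, 0.2549, 0.13]
eef_rot: [-180.0, 0.0, -135.0]
contact_force: [1.2, -1.2, 5.6]
gripper_width: 0.0274
gripper_force: 45.0
```

Emit:
{"method": "drive_tool", "body": {"rows": [{"x":0,"y":0,"z":-0.005,"spin":0,"fingers":-1},{"x":0,"y":0,"z":-0.015,"spin":0,"fingers":-1},{"x":0,"y":0,"z":-0.035,"spin":0,"fingers":-1},{"x":0,"y":0,"z":-0.06,"spin":0,"fingers":-1},{"x":0,"y":0,"z":-0.09,"spin":0,"fingers":-1},{"x":0,"y":0,"z":-0.11,"spin":0,"fingers":-1},{"x":0,"y":0,"z":-0.12,"spin":0,"fingers":-1},{"x":0,"y":0,"z":-0.12,"spin":0,"fingers":-1}]}}

```text
time_s: 16.88
tcp_pos: [0.5201, 0.255, 0.2501]
eef_rot: [180.0, 0.0, -135.0]
contact_force: [-0.4, -0.0, -2.3]
gripper_width: 0.027
gripper_force: 45.0
```

Emit:
{"method": "drive_tool", "body": {"rows": [{"x":0.01,"y":-0.0135,"z":-0.004,"spin":0,"fingers":-1},{"x":0.028,"y":-0.038,"z":-0.01,"spin":0,"fingers":-1},{"x":0.052,"y":-0.07,"z":-0.01,"spin":0,"fingers":-1},{"x":0.078,"y":-0.106,"z":-0.01,"spin":0,"fingers":-1},{"x":0.104,"y":-0.142,"z":-0.01,"spin":0,"fingers":-1},{"x":0.13,"y":-0.178,"z":-0.01,"spin":0,"fingers":-1},{"x":0.156,"y":-0.213,"z":-0.01,"spin":0,"fingers":-1},{"x":0.182,"y":-0.248,"z":-0.01,"spin":0,"fingers":-1},{"x":0.206,"y":-0.281,"z":-0.01,"spin":0,"fingers":-1},{"x":0.226,"y":-0.308,"z":-0.01,"spin":0,"fingers":-1}]}}

```text
time_s: 18.12
tcp_pos: [0.5773, -0.125, 0.2588]
eef_rot: [179.9, -0.1, -135.0]
contact_force: [0.7, -0.2, -3.1]
gripper_width: 0.0273
gripper_force: 45.0
```

```bash
python3 -c "
from h import *
to((.6055,-.2972,.24,-135))"
```

```text
xyz [ 0.1017 -0.1418  0.0188] spin -0.0008 dist 0.175
```

Emit:
{"method": "drive_tool", "body": {"rows": [{"x":0.022,"y":-0.031,"z":0,"spin":0,"fingers":-1},{"x":0.044,"y":-0.062,"z":0,"spin":0,"fingers":-1},{"x":0.066,"y":-0.093,"z":0,"spin":0,"fingers":-1},{"x":0.085,"y":-0.12,"z":0,"spin":0,"fingers":-1},{"x":0.097,"y":-0.136,"z":0,"spin":0,"fingers":-1},{"x":0.102,"y":-0.142,"z":0.01,"spin":0,"fingers":-1},{"x":0.102,"y":-0.142,"z":0.019,"spin":0,"fingers":-1},{"x":0.102,"y":-0.142,"z":0.019,"spin":0,"fingers":-1},{"x":0.102,"y":-0.142,"z":0.019,"spin":0,"fingers":-1}]}}

```text
time_s: 19.25
tcp_pos: [0.6066, -0.2945, 0.2411]
eef_rot: [-180.0, 0.0, -134.9]
contact_force: [0.3, -0.2, -3.0]
gripper_width: 0.027
gripper_force: 45.0
```

Run:
```python
from h import *
s=sensors.get_state();print(s['tcp_pos'],s['contact_force'])
c=snap('wrist','w5');pickle.dump(s,open('w5s.pkl','wb'));snap('scene','s5')
f=lambda p,u,v,w,h,k:cv2.resize(cv2.imread(p)[v:v+h,u:u+w],None,fx=k,fy=k,interpolation=cv2.INTER_CUBIC)
cv2.imwrite('pics/c5.png',np.hstack([f('pics/s5.png',140,190,110,140,4),f('pics/w5.png',230,150,180,280,2)[:560][:,:360] if 0 else cv2.resize(cv2.imread('pics/w5.png')[150:360,230:410],(360,560))]))
```

```text
[ 0.60659894 -0.29446242  0.24109984] [ 0.25247952 -0.17394813 -2.95292356]
```

View pics/c5.png

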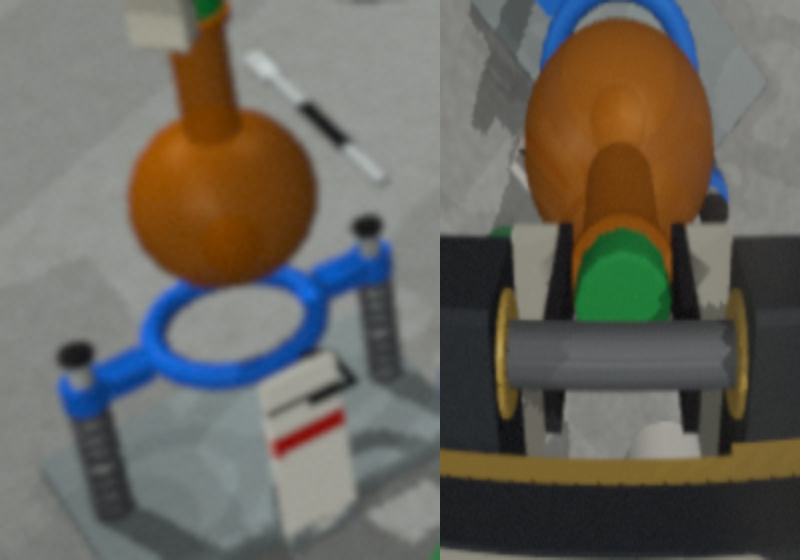

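The flask hangs upright, with the ball centre at scene (195.5,239.5) and the ring centre at (199,272.5). In the wrist view the ball is centred at column 319.5. Now the relative offset between ball and ring.

Run:
```python
from h import *
c=pickle.load(open('s5.pkl','rb'))
for z in (.150,.155,.16):print('ball',atz(c,195.5,239.5,z))
print('ring',atz(c,199,272.5,.084))
print([proj(c,p) for p in((.606,-.2945,.155),(.606,-.2945,.241),(.6055,-.2972,.084))])
s=pickle.load(open('w5s.pkl','rb'));w=pickle.load(open('w5.pkl','rb'))
# ball silhouette in wrist: fit centre (x,y) at z=.155 using tangent points top & sides
from scipy.optimize import least_squares
pts=[(230+(u-440)/2,150+v/2.667) for u,v in((620,16),(526,135),(712,135),(540,80),(698,80))]
def f(p,zc=None):
    o=[]
    for u,v in pts:
        e,d=wray(w,s,u,v);d=d/np.linalg.norm(d);q=np.array(p)-e;o.append(np.linalg.norm(q-d*(q@d))-.04)
    return o
r_=least_squares(f,[.606,-.295,.155]);print('wrist ball',r_.x,r_.cost)
r_=least_squares(lambda p:f([p[0],p[1],.155]),[.606,-.295]);print(r_.x,r_.fun)
```

```text
ball [ 0.60376843 -0.29223803  0.15      ]
ball [ 0.61063366 -0.29472878  0.155     ]
ball [ 0.61749889 -0.29721952  0.16      ]
ring [ 0.61131528 -0.29928473  0.084     ]
[(np.float64(194.4371682598238), np.float64(238.2392149521174)), (np.float64(186.74367906228954), np.float64(195.4223650756724)), (np.float64(198.6267164388253), np.float64(270.3961382334189))]
wrist ball [ 0.61013548 -0.29215442  0.14633718] 4.81381300388073e-07
[ 0.60954804 -0.29270082] [ 0.00112478 -0.00086638 -0.00087278 -0.00079102 -0.00079557]
```

Emit:
{"method": "drive_tool", "body": {"rows": [{"x":0.003,"y":-0.0005,"z":0,"spin":0,"fingers":-1},{"x":0.005,"y":-0.001,"z":0.006,"spin":0,"fingers":-1},{"x":0.005,"y":-0.001,"z":0.014,"spin":0,"fingers":-1},{"x":0.005,"y":-0.001,"z":0.022,"spin":0,"fingers":-1},{"x":0.005,"y":-0.001,"z":0.03,"spin":0,"fingers":-1},{"x":0.005,"y":-0.001,"z":0.034,"spin":0,"fingers":-1},{"x":0.005,"y":-0.001,"z":0.034,"spin":0,"fingers":-1}]}}

```text
time_s: 20.23
tcp_pos: [0.6035, -0.2995, 0.2063]
eef_rot: [180.0, -0.0, -135.0]
contact_force: [0.9, 0.2, -2.6]
gripper_width: 0.0271
gripper_force: 45.0
```

Emit:
{"method": "drive_tool", "body": {"rows": [{"x":0,"y":0,"z":0.001,"spin":0,"fingers":-1},{"x":0,"y":0,"z":0.002,"spin":0,"fingers":-1},{"x":0,"y":0,"z":0.003,"spin":0,"fingers":-1},{"x":0,"y":0,"z":0.004,"spin":0,"fingers":-1},{"x":0,"y":0,"z":0.005,"spin":0,"fingers":-1},{"x":0,"y":0,"z":0.005,"spin":0,"fingers":-1}], "newtons": 50}}

```text
time_s: 20.98
tcp_pos: [0.6035, -0.2995, 0.2016]
eef_rot: [180.0, -0.0, -135.0]
contact_force: [-0.5, -0.1, -2.7]
gripper_width: 0.0268
gripper_force: 50.0
```

Emit:
{"method": "drive_tool", "body": {"rows": [{"x":0,"y":0,"z":0.001,"spin":0,"fingers":-1},{"x":0,"y":0,"z":0.002,"spin":0,"fingers":-1},{"x":0,"y":0,"z":0.003,"spin":0,"fingers":-1},{"x":0,"y":0,"z":0.004,"spin":0,"fingers":-1},{"x":0,"y":0,"z":0.004,"spin":0,"fingers":-1}]}}

```text
time_s: 21.6
tcp_pos: [0.6037, -0.2995, 0.1979]
eef_rot: [-180.0, 0.0, -135.0]
contact_force: [-0.6, 0.2, 0.1]
gripper_width: 0.0271
gripper_force: 50.0
```

Emit:
{"method": "drive_tool", "body": {"rows": [{"x":0,"y":0,"z":0.001,"spin":0,"fingers":-1},{"x":0,"y":0,"z":0.002,"spin":0,"fingers":-1},{"x":0,"y":0,"z":0.003,"spin":0,"fingers":-1},{"x":0,"y":0,"z":0.004,"spin":0,"fingers":-1},{"x":0,"y":0,"z":0.004,"spin":0,"fingers":-1}]}}

```text
time_s: 22.22
tcp_pos: [0.6037, -0.2995, 0.1939]
eef_rot: [-180.0, 0.0, -135.0]
contact_force: [-0.3, 0.9, 2.4]
gripper_width: 0.0271
gripper_force: 50.0
```

Emit:
{"method": "drive_tool", "body": {"rows": [{"x":0,"y":0,"z":0.002,"spin":0,"fingers":-1},{"x":0,"y":0,"z":0.004,"spin":0,"fingers":-1},{"x":0,"y":0,"z":0.006,"spin":0,"fingers":-1},{"x":0,"y":0,"z":0.008,"spin":0,"fingers":-1},{"x":0,"y":0,"z":0.01,"spin":0,"fingers":-1},{"x":0,"y":0,"z":0.012,"spin":0,"fingers":-1},{"x":0,"y":0,"z":0.014,"spin":0,"fingers":-1},{"x":0,"y":0,"z":0.014,"spin":0,"fingers":-1},{"x":0,"y":0,"z":0.014,"spin":0,"fingers":-1}]}}

```text
time_s: 23.35
tcp_pos: [0.6039, -0.2995, 0.1806]
eef_rot: [-179.9, 0.0, -135.0]
contact_force: [-1.6, 2.6, 8.1]
gripper_width: 0.0268
gripper_force: 50.0
```

Run:
```python
from h import *
s=sensors.get_state();print(s['tcp_pos'],s['contact_force'],s['moment'])
snap('scene','s6');snap('wrist','w6')
f=lambda p,u,v,w,h,k:cv2.resize(cv2.imread(p)[v:v+h,u:u+w],None,fx=k,fy=k,interpolation=cv2.INTER_CUBIC)
g=f('pics/s6.png',200,275,40,70,8)
cv2.imwrite('pics/c6.png',np.hstack([f('pics/s6.png',145,205,110,140,4),cv2.resize(g,(320,560))]))
```

```text
[ 0.60390123 -0.29952113  0.18063923] [-1.55141676  2.5881092   8.09995233] [1.18026606 0.70250291 0.01326529]
```

View pics/c6.png

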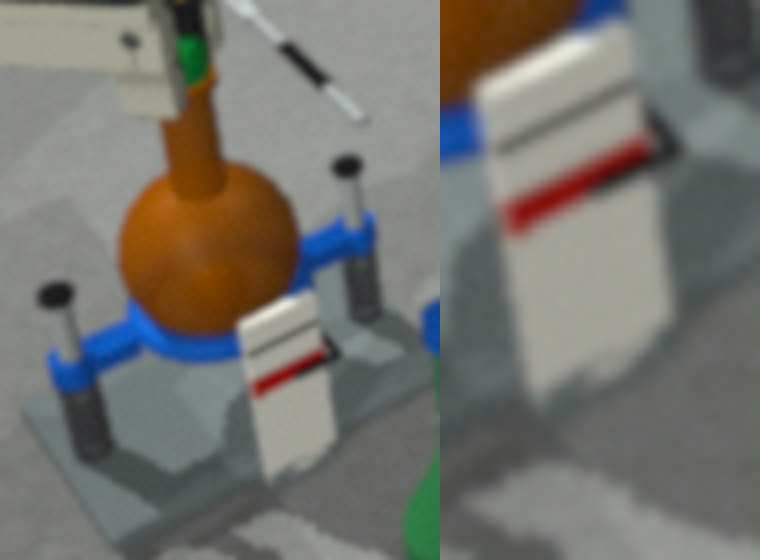

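The flask sits upright in the ring, and the pointer lies over the red band at about crop (310,368). I'll track the pointer to sub-pixel before handing in.

Run:
```python
from h import *
a=cv2.imread('pics/s5.png',0);b=cv2.imread('pics/s6.png',0);c=pickle.load(open('s5.pkl','rb'))
k=8;T=cv2.resize(a[279:290,222:232],None,fx=k,fy=k,interpolation=cv2.INTER_CUBIC);S=cv2.resize(b[279:305,216:238],None,fx=k,fy=k,interpolation=cv2.INTER_CUBIC)
m=cv2.matchTemplate(S,T,cv2.TM_CCOEFF_NORMED);_,v,_,l=cv2.minMaxLoc(m);print(v,'du',l[0]/k-6,'dv',l[1]/k)
for d in(.015,.02,.025):print(d,np.subtract(proj(c,(.667,-.275,.084-d)),proj(c,(.667,-.275,.084))))
# ring left arm (blue) tracking at post
T=cv2.resize(a[278:296,154:170],None,fx=k,fy=k);S=cv2.resize(b[278:312,150:178],None,fx=k,fy=k)
m=cv2.matchTemplate(S,T,cv2.TM_CCOEFF_NORMED);_,v,_,l=cv2.minMaxLoc(m);print(v,l[0]/k-4,l[1]/k)
s=sensors.get_state();print(s['tcp_pos'],s['contact_force'])
```

```text
0.8636221289634705 du 1.0 dv 8.125
0.015 [0.91294791 6.43363434]
0.02 [1.21312676 8.54902439]
0.025 [ 1.51127208 10.65008396]
0.5578177571296692 1.875 7.5
[ 0.60391374 -0.2995197   0.18066564] [-1.83692959  3.1817369   7.24792676]
```

Emit:
{"method": "drive_tool", "body": {"rows": [{"x":0,"y":0,"z":0.0005,"spin":0,"fingers":-1},{"x":0,"y":0,"z":0.001,"spin":0,"fingers":-1},{"x":0,"y":0,"z":0.001,"spin":0,"fingers":-1},{"x":0,"y":0,"z":0.001,"spin":0,"fingers":-1},{"x":0,"y":0,"z":0.001,"spin":0,"fingers":-1}]}}

```text
time_s: 24.08
tcp_pos: [0.604, -0.2995, 0.1798]
eef_rot: [-179.9, 0.0, -135.0]
contact_force: [-1.4, 3.9, 8.9]
gripper_width: 0.0269
gripper_force: 50.0
```

```bash
python3 -c "
from h import *
print(sensors.get_state()['tcp_pos']); print(r.close_job())"
```

```text
[ 0.60395111 -0.299512    0.17975193]
the job is handed in; nothing more can be done
None
```

I handed the job in at about 24 s with the check mass standing in the tray and the flask held upright in the cradle, pressed down about 20 mm with the pointer in the red band; no verdict was returned.

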